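Reload the asphalt-core compression rig and zero its peak gauge

ROBOT

A 7-joint arm with a two-finger parallel gripper is mounted at the origin on the work surface. World frame = base frame: x ahead of the robot, y to its left, z up, the work surface at z = 0. Lengths are in m, angles in rad, forces in N, time in s.
With the tool pointing down it reaches from about 0.35 to 0.9 m from the base axis. Payload 19.9 kg.
Tool frame: the origin (TCP) lies between the finger pads; the fingertips stand 22 mm ahead of it and the grasp point (between the pads) lies 3 mm ahead of it; z points along the fingers, y is the line along which they close (so a half turn about z gives the same grasp; the last joint's range is limited). The gripper opens to 85 mm and grips with 20 to 120 N. Pads are 22 mm wide; open, the fingers measure 114 mm over their backs; the gripper's body (76 mm by 85 mm) begins 54 mm behind the grasp point. The pads swing forward as they close: fully open they stand 13 mm farther back than shut.
Start: joints at [-1.179, 0.417, -0.01, 1.614, 0.005, 1.111, -0.053], TCP at [0.263, 0.567, 0.253] pointing down, gripper open.
Joint ranges: [-2.81, 2.81], [-0.39, 2.02], [-1.27, 1.25], [0.06, 2.57], [-1.19, 4.33], [0.19, 2], [-2.82, 2.82]. Speed limits (rad/s): [1.89, 1.89, 2.39, 2.39, 3.01, 3.01, 3.01].

INTERFACE

Orientations are given as a rotation vector (axis times angle).
In Python, from workcell import bot, vision, workorder, spot_in, regions_of, pinpoint gives the robot as it stands. The module is installed in compiled form; this text tells all that it offers.
- The arm moves only by the shell command python3 -m inch 'ROWS' [FORCE]. ROWS is JSON, a list that holds one entry, the list of rows, each a list of 7 numbers: the shift along the tool's x, y, z each as a share of 1 m, from -1 to 1, then the turn, a rotation vector about the tool's x, y, z each as a share of 180 degrees, from -1 to 1, then the opening, from -1 (shut) to 1 (fully open). A call has 1 to 8 rows; each row shifts and turns the commanded pose from where the row before left it, along the tool's axes as they then stand; what a row does not reach is not made up. A row lasts 1/10 s, in which the tool goes at most 50 mm and 8.59 degrees, less where a joint would pass 70% of its speed; a pose out of reach is approached as far as the arm can. A call with a number of a shift or a turn outside -1 to 1 is refused whole. A call with a gripper value outside its range is refused whole. The fingers move at their own pace and stop on an object; FORCE is the grip in N (left out, the last holds). Time passes only in rows, so rows that do not move let the fingers close. It gives the time, the measured TCP pose, the force, the opening and the grip force at its end, in the units of the state.
- bot.sense(): the state, without advancing time (a new reading comes with each control period).
- vision.capture(name): name is "scene" or "top"; returns a dict with "pixels" (480x640x3 uint8, blue, green, red), "depth" (480x640 float32, m along the optical axis (not along the pixel's ray), 0 where there is no reading), "intrinsics" (3x3 intrinsics, pixels), "k1" (the pictures are not rectified: a ray, as slopes to the right and down, at radius r is drawn at 1 + k1 r^2 times it, then the intrinsics apply), "R" (3x3) and "t" (3): a world point X has camera coordinates R X + t. Camera axes: x right, y down, z forward; pixel columns grow to the right and rows downward; lengths in m; the calibration is good to about 2 mm. A picture is of the moment at which its call begins.
- workorder.close_job(): hands the job in; it is judged then, once.
Trained networks look in the newest picture that a camera, given by its name, has taken for a name from the list of things; names that differ only in an ending like _2 or _b are one class to them, and where a whole thing is asked for, a point or a joint stands for the part that bears it (a point fixed in the world has none). Each returns a list of dicts, best first, with "conf" (0 to 1); they miss things now and then, are a little off and sometimes report something else, mostly with a low value. They report only what shows in the picture. A call takes as long as a camera call. They do not tell look-alikes from the thing itself.
- spot_in(camera, name): "rect" ([left, top, right, bottom] in pixels, round what is visible of it).
- regions_of(camera, name): "mask" (480x640 bool, what is visible of it) and "rect" ([left, top, right, bottom] in pixels, round what is visible of it).
- pinpoint(camera, name): "xy" ([column, row] in pixels: a listed point, or the origin of a listed thing).
The state is a dict: "time": time; "joints": joint angles; "dq": joint speeds; "tau": joint torques, N m; "tool_pos": TCP position; "orientation": TCP orientation; "ft_force": force on the tool from outside, world axes, zero at the start; "torque": the same for the moment, N m; "grip_width": finger opening in m; "grasp_force": force on a finger pad.
Only numpy, scipy, OpenCV 4.12 (cv2) and the standard library are available. Lean on these libraries where they do the work, as an engineer would, in place of code of your own. Each camera call takes 0.05 s, during which the arm holds its last target. There are 200 camera calls.

TASK

Get the small compression rig ready for the next batch: draw its jaw back, put the short failed core that is still in its channel into the scrap tub, turn the knob of the load gauge so that its peak pointer is back against the zero stop, and stand every full-height 50 mm core from the bench upright in the rig's channel. Only when all of that is done, slide the jaw up until you feel it press the whole row snugly together against the end stop, with no gaps and without ramming it, and leave it there with the gauge still at zero. Leave everything else on the bench as it is.

Things in the scene. Friction and masses are not known exactly. Their poses are not given: they have to be found in the camera images.
- core_a: one of up to four full-height asphalt test cores: black cylinder with pale stone specks, 50 mm diameter, 60 mm tall, about 0.27 kg, standing on the bench in front of the rig at the start; origin at the centre of its underside, z up along its axis. Absent in some starts (None).
- core_b: one of up to four full-height asphalt test cores: black cylinder with pale stone specks, 50 mm diameter, 60 mm tall, about 0.27 kg, standing on the bench in front of the rig at the start; origin at the centre of its underside, z up along its axis. Absent in some starts (None).
- core_c: one of up to four full-height asphalt test cores: black cylinder with pale stone specks, 50 mm diameter, 60 mm tall, about 0.27 kg, standing on the bench in front of the rig at the start; origin at the centre of its underside, z up along its axis. Absent in some starts (None).
- core_d: one of up to four full-height asphalt test cores: black cylinder with pale stone specks, 50 mm diameter, 60 mm tall, about 0.27 kg, standing on the bench in front of the rig at the start; origin at the centre of its underside, z up along its axis. Absent in some starts (None).
- failed_core: the failed core: same black asphalt and 50 mm diameter but only 38 mm tall, with a crack line across its top, about 0.17 kg; at the start it stands in the rig's channel near the stop; origin at the centre of its underside
- rig: fixed rig: steel base plate 110 (x) by 345 (y) by 8 mm thick, with a channel along its y axis, 56 mm wide between two low steel rails (8 mm wide, tops 22 mm above the bench). A blue stop block (72 mm wide, top 58 mm above the bench) closes the -y end; the aluminium jaw slides in from the +y end. Origin on the bench under the channel centre line, 125 mm from the stop face
- row_stop (a point): point on the rig where the channel's floor (8 mm above the bench) meets the stop face, on the channel's centre line; axes as the rig's: y runs along the channel from the stop towards the jaw, x across it. A tight row has core centres 25, 75, 125, 175 mm along y
- jaw_face (a point): centre of the jaw's flat face that presses the row, 32 mm above the bench; axes as the rig's (the row is on its -y side). The jaw block is 52 mm wide, 60 mm long along y behind this face, top 54 mm above the bench
- jaw_post (a point): on the jaw's upright round steel post (16 mm diameter, from 54 to 96 mm above the bench, axis 35 mm behind the jaw's face), 80 mm above the bench: the place to grip it; axes as the rig's
- jaw (a joint): jaw slide in m: 0 = drawn fully back (face 245 mm from the stop face), grows towards the stop, at most 0.19 (face 55 mm from the stop); stiff slide, about 4 N, stays where it is left
- gauge: fixed blue load gauge box, 150 x 150 mm, 45 mm high, with a flat white dial (124 mm diameter, surface 48 mm above the bench) on top and the knob at its centre; origin under the box's centre; a small steel pin at the dial's zero mark, in the direction about 135 deg counterclockwise from the gauge's x axis
- knob_grip (a point): on the knob's axis at the height to grip, 84 mm above the bench; turns with the knob: its x axis points along the knob's bar and the peak pointer. The bar is 12 mm wide, 42 mm long, its top 92 mm above the bench, above a hub of 32 mm diameter whose top is 56 mm above the bench
- peak_knob (a joint): peak pointer knob in rad: 0 = pointer against its zero stop, grows clockwise seen from above, at most 4.7; turn it counterclockwise to zero it; a light drag holds it where it is left
- tub: fixed grey open scrap tub, 165 x 165 mm, 55 mm high, walls and floor 4 mm; origin under its centre
- brush: bystander: hand brush lying on the bench, 190 mm long, 42 mm wide, 20 mm high; origin under its middle, handle to its -x
- mould_collar: bystander: steel ring, 60 mm outer diameter, 30 mm high; origin at the centre of its underside
- tin: bystander: aluminium can, 56 mm diameter, 75 mm tall; origin at the centre of its underside
- cup: bystander: white cup, 68 mm diameter at the rim, 70 mm tall; origin at the centre of its underside
- wrench: bystander: steel wrench lying on the bench, 180 mm long, 38 mm wide, 8 mm high; origin under its middle
- weight: bystander: brass weight with a neck, 52 mm diameter, 56 mm tall; origin at the centre of its underside
Mind the look-alikes: they are no part of the job. What is shaped like the core_c but green or red is not meant. Leave any purple look-alike of the tub alone.

How it is judged:
On the way, in this order (a step that is already met when the one before it is completed fails the run):
1. the failed core is in the scrap tub, the peak pointer is at its zero stop and every full-height core stands in the channel, the row not yet pressed tight (x of failed_core in the frame of tub between -0.07 and 0.07 m and y of failed_core in the frame of tub between -0.07 and 0.07 m and z of failed_core in the frame of tub between 0 and 0.045 m and value of joint peak_knob below 0.06 rad and x of core_a in the frame of row_stop between -0.008 and 0.008 m and y of core_a in the frame of row_stop between 0.018 and 0.24 m and z of core_a in the frame of row_stop between -0.004 and 0.005 m and angle between each of core_a, core_b, core_c, core_d's own z axis and vertical below 0.1 rad and x of core_b in the frame of row_stop between -0.008 and 0.008 m and y of core_b in the frame of row_stop between 0.018 and 0.24 m and z of core_b in the frame of row_stop between -0.004 and 0.005 m and x of core_c in the frame of row_stop between -0.008 and 0.008 m and y of core_c in the frame of row_stop between 0.018 and 0.24 m and z of core_c in the frame of row_stop between -0.004 and 0.005 m and x of core_d in the frame of row_stop between -0.008 and 0.008 m and y of core_d in the frame of row_stop between 0.018 and 0.24 m and z of core_d in the frame of row_stop between -0.004 and 0.005 m), for 0.2 s.
2. the jaw has pressed the row tight against the end stop (x of core_a in the frame of row_stop between -0.008 and 0.008 m and y of core_a in the frame of row_stop between 0.018 and 0.24 m and z of core_a in the frame of row_stop between -0.004 and 0.005 m and angle between each of core_a, core_b, core_c, core_d's own z axis and vertical below 0.1 rad and x of core_b in the frame of row_stop between -0.008 and 0.008 m and y of core_b in the frame of row_stop between 0.018 and 0.24 m and z of core_b in the frame of row_stop between -0.004 and 0.005 m and x of core_c in the frame of row_stop between -0.008 and 0.008 m and y of core_c in the frame of row_stop between 0.018 and 0.24 m and z of core_c in the frame of row_stop between -0.004 and 0.005 m and x of core_d in the frame of row_stop between -0.008 and 0.008 m and y of core_d in the frame of row_stop between 0.018 and 0.24 m and z of core_d in the frame of row_stop between -0.004 and 0.005 m and (y of core_a in the frame of row_stop between 0.021 and 0.03 m or y of core_a in the frame of row_stop between 0.071 and 0.08 m or y of core_a in the frame of row_stop between 0.121 and 0.13 m or y of core_a in the frame of row_stop between 0.171 and 0.18 m) and (y of core_b in the frame of row_stop between 0.021 and 0.03 m or y of core_b in the frame of row_stop between 0.071 and 0.08 m or y of core_b in the frame of row_stop between 0.121 and 0.13 m or y of core_b in the frame of row_stop between 0.171 and 0.18 m) and (y of core_c in the frame of row_stop between 0.021 and 0.03 m or y of core_c in the frame of row_stop between 0.071 and 0.08 m or y of core_c in the frame of row_stop between 0.121 and 0.13 m or y of core_c in the frame of row_stop between 0.171 and 0.18 m) and (y of core_d in the frame of row_stop between 0.021 and 0.03 m or y of core_d in the frame of row_stop between 0.071 and 0.08 m or y of core_d in the frame of row_stop between 0.121 and 0.13 m or y of core_d in the frame of row_stop between 0.171 and 0.18 m) and (y of core_a in the frame of row_stop between 0.021 and 0.03 m or y of core_b in the frame of row_stop between 0.021 and 0.03 m or y of core_c in the frame of row_stop between 0.021 and 0.03 m or y of core_d in the frame of row_stop between 0.021 and 0.03 m) and (not (y of core_a in the frame of row_stop between 0.121 and 0.13 m or y of core_b in the frame of row_stop between 0.121 and 0.13 m or y of core_c in the frame of row_stop between 0.121 and 0.13 m or y of core_d in the frame of row_stop between 0.121 and 0.13 m) or y of core_a in the frame of row_stop between 0.071 and 0.08 m or y of core_b in the frame of row_stop between 0.071 and 0.08 m or y of core_c in the frame of row_stop between 0.071 and 0.08 m or y of core_d in the frame of row_stop between 0.071 and 0.08 m) and (not (y of core_a in the frame of row_stop between 0.171 and 0.18 m or y of core_b in the frame of row_stop between 0.171 and 0.18 m or y of core_c in the frame of row_stop between 0.171 and 0.18 m or y of core_d in the frame of row_stop between 0.171 and 0.18 m) or y of core_a in the frame of row_stop between 0.121 and 0.13 m or y of core_b in the frame of row_stop between 0.121 and 0.13 m or y of core_c in the frame of row_stop between 0.121 and 0.13 m or y of core_d in the frame of row_stop between 0.121 and 0.13 m) and (y of core_a in the frame of jaw_face between -0.0285 and 0 m or y of core_b in the frame of jaw_face between -0.0285 and 0 m or y of core_c in the frame of jaw_face between -0.0285 and 0 m or y of core_d in the frame of jaw_face between -0.0285 and 0 m)), for 0.2 s.
At the end, for the whole second after the job is handed in: failed core in the tub; knob within 0.06 rad of zero; every full-height core upright (0.1 rad) on the channel floor, the row tight from the stop (centres within -4 to +5 mm of 25, 75, 125, 175 mm) and the jaw face within 3.5 mm of the last core; all at rest (all of step 2 and x of failed_core in the frame of tub between -0.07 and 0.07 m and y of failed_core in the frame of tub between -0.07 and 0.07 m and z of failed_core in the frame of tub between 0 and 0.045 m and value of joint peak_knob below 0.06 rad and linear speed of each of core_a, core_b, core_c, core_d, failed_core below 0.02 m/s); the robot touches nothing.
It fails at once if a bystander is pushed more than 40 mm or knocked over (distance of any of brush, mould_collar, tin, cup, wrench, weight from where it was at the start of the episode above 0.04 m or angle between any of brush, mould_collar, tin, cup, wrench, weight's own z axis and vertical above 0.6 rad).
It fails at once if the jaw rams a core with more than 60 N (contact force between jaw and core_a above 60 N or contact force between jaw and core_b above 60 N or contact force between jaw and core_c above 60 N or contact force between jaw and core_d above 60 N).
Of core_a, core_b, core_c, core_d only 2 to 4 are there at a start; the rules pass over those that are not, and their reading is None.
At some moment in a run one of core_a, core_b, core_c, core_d, failed_core may be knocked a few centimetres aside while the robot is not near it.
It also fails if it takes over 210 s, if anything falls off the work surface, if the arm or the gripper's body presses on something with over 40 N, if the wrist force passes 120 N, or if a joint passes its speed limit or range.

## Working session

There is one attempt and no reset: what is moved stays moved. The work goes in short steps, Python scripts to look and compute and a shell command to move; the robot and the scene stay as the last step left them, time stands still between calls to the robot, and variables do not carry over. Pictures are saved under pics/ and viewed, at most 14 in all, crops included, and the job is handed in when it is done.

```bash
mkdir -p pics; cat > h.py <<'E'
import numpy as np, cv2
from workcell import bot, vision, workorder, spot_in, regions_of, pinpoint
from scipy.spatial.transform import Rotation as Ro
def ray(c,uv):
    K=c["intrinsics"];d=np.array([(uv[0]-K[0,2])/K[0,0],(uv[1]-K[1,2])/K[1,1]]);s=d.copy()
    for _ in range(20): s=d/(1+c["k1"]*(s@s))
    return np.array([s[0],s[1],1.])
def at_z(c,uv,z):
    R,t=np.array(c["R"]),np.array(c["t"]);o=-R.T@t;d=R.T@ray(c,uv)
    return o+d*(z-o[2])/d[2]
def at_depth(c,uv):
    z=c["depth"][int(uv[1]),int(uv[0])];return np.array(c["R"]).T@(ray(c,uv)*z-np.array(c["t"]))
def proj(c,X):
    p=np.array(c["R"])@np.array(X)+np.array(c["t"]);s=p[:2]/p[2];s=s*(1+c["k1"]*(s@s));K=c["intrinsics"]
    return np.array([K[0,0]*s[0]+K[0,2],K[1,1]*s[1]+K[1,2]])
def cloud(c):
    K=c["intrinsics"];v,u=np.mgrid[0:480,0:640];d=np.stack([(u-K[0,2])/K[0,0],(v-K[1,2])/K[1,1]],-1);s=d.copy()
    for _ in range(20): s=d/(1+c["k1"]*(s**2).sum(-1,keepdims=True))
    P=np.dstack([s,np.ones((480,640))])*c["depth"][...,None]
    return (P-np.array(c["t"]))@np.array(c["R"])
E
python3 - <<'E'
from h import *
np.set_printoptions(precision=3,suppress=True)
C={}
for n in("top","scene"):
    c=C[n]=vision.capture(n);cv2.imwrite(f"pics/{n}0.png",c["pixels"]);print(n,-np.array(c["R"]).T@c["t"],c["R"])
    W=cloud(c)
    for o in["core_a","failed_core","rig","jaw_face","jaw_post","row_stop","gauge","knob_grip","tub","brush","mould_collar","tin","cup","wrench","weight"]:
        print(o,[(np.array(r["xy"]).round(),round(r["conf"],2),at_depth(c,r["xy"])) for r in pinpoint(n,o) if r["conf"]>.2][:6])
print(bot.sense())
E
```

```text
top [0.427 0.016 1.373] [[-0.027 -1.     0.005]
 [-0.997  0.027 -0.066]
 [ 0.066 -0.007 -0.998]]
core_a [(array([230., 231.]), 0.86, array([0.54 , 0.227, 0.056])), (array([241., 278.]), 0.81, array([0.429, 0.203, 0.06 ])), (array([378., 268.]), 0.79, array([ 0.446, -0.115,  0.062])), (array([290., 272.]), 0.67, array([0.442, 0.089, 0.059])), (array([258., 320.]), 0.59, array([0.334, 0.164, 0.062])), (array([410., 258.]), 0.55, array([ 0.466, -0.192,  0.057]))]
failed_core [(array([376., 188.]), 0.62, array([ 0.633, -0.119,  0.045]))]
rig [(array([331., 194.]), 0.63, array([ 0.622, -0.012,  0.052]))]
jaw_face [(array([345., 189.]), 0.87, array([ 0.631, -0.043,  0.059])), (array([442., 178.]), 0.52, array([ 0.66 , -0.283,  0.009]))]
jaw_post [(array([332., 184.]), 0.67, array([ 0.639, -0.012,  0.093])), (array([331., 191.]), 0.31, array([ 0.628, -0.011,  0.057]))]
row_stop [(array([384., 190.]), 0.77, array([ 0.628, -0.136,  0.048]))]
gauge [(array([493., 236.]), 0.69, array([ 0.511, -0.388,  0.049]))]
knob_grip [(array([502., 232.]), 0.65, array([ 0.519, -0.399,  0.087]))]
tub [(array
[... 2224 characters left out ...]
[ 0.685, -0.31 ,  0.04 ])), (array([366., 290.]), 0.48, array([ 0.655, -0.047,  0.03 ]))]
wrench [(array([426., 324.]), 0.77, array([ 0.794, -0.059,  0.004]))]
weight [(array([377., 379.]), 0.76, array([ 0.764, -0.249,  0.03 ]))]
{'time': 1.6, 'joints': array([-1.178,  0.417, -0.01 ,  1.614,  0.005,  1.111, -0.053]), 'dq': array([-0.   , -0.001, -0.   ,  0.001, -0.001, -0.   , -0.   ]), 'tau': array([  0.001, -86.42 ,   0.679, -43.521,   0.019,   0.002,  -0.   ]), 'tool_pos': array([0.263, 0.567, 0.253]), 'orientation': array([ 0.676,  3.068, -0.   ]), 'ft_force': array([-0.09 ,  1.153,  0.452]), 'torque': array([-0.028,  0.021,  0.031]), 'grasp_force': 0.0, 'grip_width': 0.0854152513212278}
```

View pictures.

```bash
python3 -c "
import cv2
i=cv2.imread('pics/top0.png');cv2.imwrite('pics/top0z.png',cv2.resize(i[100:400,110:550],None,fx=1.8,fy=1.8,interpolation=cv2.INTER_CUBIC))
i=cv2.imread('pics/scene0.png');cv2.imwrite('pics/scene0z.png',cv2.resize(i[140:440,150:500],None,fx=2,fy=2,interpolation=cv2.INTER_CUBIC))"
```

```text
(no output)
```

View pics/top0z.png

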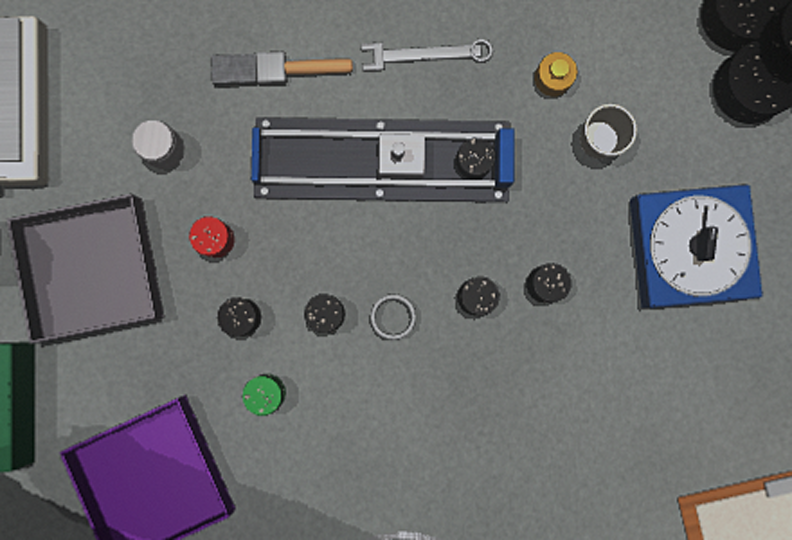

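View pics/scene0z.png

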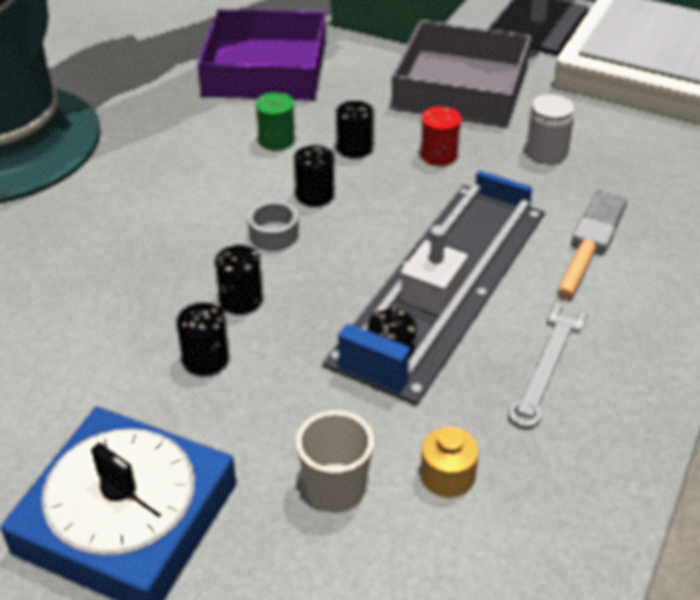

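Four black full-height cores at top pixels (241,278), (290,272), (378,268), (410,258); the red (230,231) and green (258,320) cylinders are look-alikes. The grey tub at (160,252) is meant, and the purple one (195,363) is the decoy. The failed core sits at (376,188), between the jaw (332,190) and the stop (390,188). The gauge is at (497,235) with its pointer towards world +x and the pin at about (489,252). Next I measure exactly.

```bash
cat >> h.py <<'E'
def tops(c,W,seed,h,r=.04,tol=.006):
    m=(np.abs(W[...,2]-h)<tol)&(np.hypot(W[...,0]-seed[0],W[...,1]-seed[1])<r)&(c["depth"]>0)
    p=W[m][:,:2].astype(np.float32)
    if len(p)<10: return None
    (x,y),rad=cv2.minEnclosingCircle(p);return np.round([x,y,rad,*p.mean(0),len(p),W[m][:,2].mean()],4)
E
python3 - <<'E'
from h import *
np.set_printoptions(precision=4,suppress=True)
c=vision.capture("top");W=cloud(c);px=c["pixels"].astype(int);hsv=cv2.cvtColor(c["pixels"],cv2.COLOR_BGR2HSV)
for s in[(.429,.203),(.442,.089),(.446,-.115),(.466,-.192)]:print("core",tops(c,W,s,.06))
print("failed",tops(c,W,(.633,-.119),.046,.035,.004))
print("post",tops(c,W,(.639,-.012),.096,.02,.006),"jaw",tops(c,W,(.63,-.01),.054,.05,.004))
x,y,z=W[...,0],W[...,1],W[...,2]
reg=(x>.55)&(x<.7)&(y>-.2)&(y<.22)
rail=reg&(abs(z-.022)<.005)&(px.min(-1)>110);P=W[rail];print("rail n",len(P))
k=P[:,0]>.628
for q in(P[k],P[~k]):
    print(len(q),np.polyfit(q[:,1],q[:,0],1),q[:,1].min(),q[:,1].max())
blue=(hsv[...,0]>95)&(hsv[...,0]<125)&(hsv[...,1]>120)
b=reg&blue&(abs(z-.058)<.006)&(y<-.1);print("stop",cv2.minAreaRect(W[b][:,:2].astype(np.float32)),len(W[b]))
g=blue&(abs(z-.045)<.006)&(y<-.28)&(x>.4)&(x<.62);print("gauge",cv2.minAreaRect(W[g][:,:2].astype(np.float32)))
white=(z>.042)&(z<.054)&(px.min(-1)>150)&(abs(x-.51)<.1)&(abs(y+.39)<.1);print("dial",cv2.minEnclosingCircle(W[white][:,:2].astype(np.float32)))
kb=(z>.085)&(abs(x-.51)<.05)&(abs(y+.39)<.06);print("bar",cv2.minAreaRect(W[kb][:,:2].astype(np.float32)),kb.sum(),z[kb].mean())
t=(abs(z-.055)<.006)&(np.hypot(x-.498,y-.405)<.14);print("tub",cv2.minAreaRect(W[t][:,:2].astype(np.float32)))
cv2.imwrite("pics/g.png",np.hstack([cv2.resize(c["pixels"][195:280,455:540],(400,400)),cv2.resize(c["pixels"][150:230,345:425],(400,400))]))
E
```

```text
core [  0.4361   0.2021   0.0251   0.4359   0.2021 356.       0.0602]
core [  0.4375   0.0902   0.0249   0.4371   0.0898 350.       0.0601]
core [  0.4547  -0.1116   0.0249   0.4542  -0.1114 346.       0.0599]
core [  0.4689  -0.2044   0.0248   0.4688  -0.2045 352.       0.0599]
failed [  0.6338  -0.1195   0.0309   0.6375  -0.1156 298.       0.0459]
post [ 0.6425 -0.011   0.008   0.6424 -0.0111 40.      0.0951] jaw [  0.6414  -0.0155   0.0369   0.6408  -0.0161 437.       0.0539]
rail n 688
327 [0.041 0.675] -0.14442201238322094 0.16977673194601794
361 [0.0422 0.6108] -0.1390605837791767 0.17130308501618824
stop ((0.636181652545929, -0.15244245529174805), (0.020087650045752525, 0.07200657576322556), 87.71075439453125) 259
gauge ((0.5126495957374573, -0.40292543172836304), (0.1486407071352005, 0.14947757124900818), 3.803429365158081)
dial ((0.5120043754577637, -0.40340760350227356), 0.06585302203893661)
bar ((0.5126913189888, -0.40274372696876526), (0.013375267386436462, 0.04007080942392349), 80.34017181396484) 103 0.09171060619642533
tub ((0.5106795430183411, 0.4239148795604706), (0.2384355366230011, 0.20697635412216187), 10.097722053527832)
```

View pics/g.png

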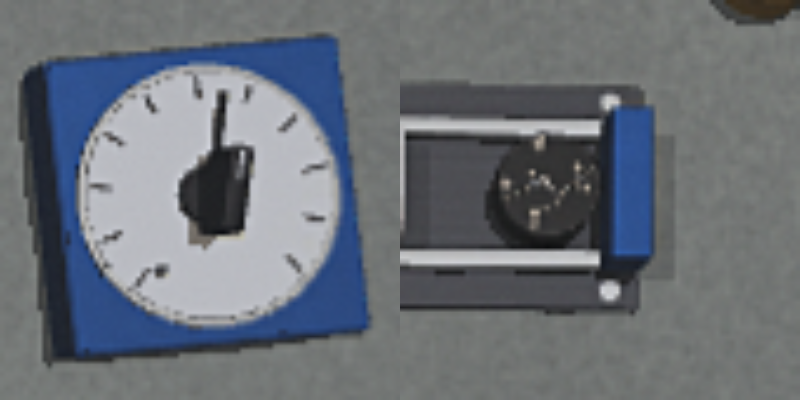

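In the crop the pointer stands up at (222,95), about -10° in world. The pin is at (158,272), about 140°, and the failed core touches the stop side at (545,190). First I rotate the tool to the rig frame.

```bash
cat >> h.py <<'E'
RY=-np.arctan(.0416)
def rig(d,x=0.,z=0.):  # d along channel from stop face, x across
    u=np.array([np.sin(-RY),np.cos(RY)]);v=np.array([np.cos(RY),np.sin(RY)])
    return np.r_[np.array([.6429-.0416*.1424,-.1424])+d*u+x*v,z]
def to(p,th=None):
    s=bot.sense();R=Ro.from_rotvec(s["orientation"]);d=R.inv().apply(np.array(p)-s["tool_pos"])
    y=R.as_matrix()[:,1];cur=np.degrees(np.arctan2(y[1],y[0]))
    print("shift",d.round(4),"th",cur.round(2),"turnz share",None if th is None else round((cur-th)/180,4),"tilt",R.as_matrix()[:,2].round(4))
    print("pos",s["tool_pos"].round(4),"F",s["ft_force"].round(1),"w",round(s["grip_width"],4),"gf",round(s["grasp_force"],1),"q7",s["joints"][6].round(2),"t",s["time"])
E
python3 -m inch '[[[0,0,0,0,0,0.0469,1],[0,0,0,0,0,0.0469,1],[0,0,0,0,0,0.0469,1],[0,0,0,0,0,0.0469,1],[0,0,0,0,0,0.0469,1],[0,0,0,0,0,0.0469,1],[0,0,0,0,0,0.0469,1],[0,0,0,0,0,0.0469,1]]]' 40
python3 - <<'E'
from h import *
print(rig(.132),rig(.0))
to([.6425,-.011,.2],-2.38)
E
```

```text
time: 2.45
tool_pos: [0.2626, 0.5671, 0.2533]
orientation: [-2.274, -2.168, 0.0]
ft_force: [1.1, 0.6, 0.2]
grip_width: 0.0853
grasp_force: 0.0
[ 0.64246261 -0.01051407  0.        ] [ 0.63697616 -0.1424      0.        ]
shift [-0.5593  0.407   0.0533] th -2.74 turnz share -0.002 tilt [-1.e-04 -1.e-04 -1.e+00]
pos [0.2626 0.5671 0.2533] F [1.1 0.6 0.2] w 0.0853 gf 0.0 q7 -1.15 t 2.45
```

```bash
python3 -m inch '[[[-0.038,0.029,0,0,0,-0.002,1],[-0.038,0.029,0,0,0,0,1],[-0.038,0.029,0,0,0,0,1],[-0.038,0.029,0,0,0,0,1],[-0.038,0.029,0,0,0,0,1],[-0.038,0.029,0,0,0,0,1],[-0.038,0.029,0,0,0,0,1],[-0.038,0.029,0,0,0,0,1]]]' >/dev/null
python3 -m inch '[[[-0.038,0.029,0,0,0,0,1],[-0.038,0.029,0,0,0,0,1],[-0.038,0.029,0,0,0,0,1],[-0.038,0.029,0,0,0,0,1],[-0.038,0.029,0,0,0,0,1],[-0.038,0.029,0,0,0,0,1],[0,0,0,0,0,0,1]]]' >/dev/null
python3 - <<'E'
from h import *
to([.6425,-.011,.083],-2.38)
E
```

```text
shift [-0.0247 -0.0078  0.1702] th -2.45 turnz share -0.0004 tilt [ 6.0e-04 -3.3e-03 -1.0e+00]
pos [0.6512 0.0139 0.2531] F [ 0.   0.  -0.2] w 0.0857 gf 0.0 q7 0.07 t 3.95
```

```bash
python3 -m inch '[[[-0.0247,-0.008,0.04,0,0,0,1],[0,0,0.045,0,0,0,1],[0,0,0.045,0,0,0,1],[0,0,0.04,0,0,0,1],[0,0,0,0,0,0,-1],[0,0,0,0,0,0,-1],[0,0,0,0,0,0,-1],[0,0,0,0,0,0,-1]]]' 40 >/dev/null
python3 -m inch '[[[0,0,0,0,0,0,-1],[0,0,0,0,0,0,-1],[0,0,0,0,0,0,-1],[0,0,0,0,0,0,-1]]]'
python3 - <<'E'
from h import *
to(rig(.28,0,.083),-2.38)
E
```

```text
time: 5.15
tool_pos: [0.6423, -0.0034, 0.0853]
orientation: [2.258, 2.18, 0.005]
ft_force: [5.6, 0.4, 5.6]
grip_width: 0.0145
grasp_force: 40.6
shift [0.1409 0.0014 0.0024] th -2.02 turnz share 0.002 tilt [ 4.5e-03  1.0e-04 -1.0e+00]
pos [ 0.6423 -0.0034  0.0853] F [5.6 0.4 5.6] w 0.0145 gf 40.6 q7 0.18 t 5.15
```

```bash
python3 -m inch '[[[0.017,0,0,0,0,0,-1],[0.0175,0,0,0,0,0,-1],[0.0175,0,0,0,0,0,-1],[0.0175,0,0,0,0,0,-1],[0.0175,0,0,0,0,0,-1],[0.0175,0,0,0,0,0,-1],[0.0175,0,0,0,0,0,-1],[0.0175,0,0,0,0,0,-1]]]' 
python3 -m inch '[[[0,0,0,0,0,0,1],[0,0,0,0,0,0,1],[0,0,0,0,0,0,1],[0,0,-0.04,0,0,0,1],[0,0,-0.04,0,0,0,1],[0,0,0,0,0,0,1]]]'
python3 - <<'E'
from h import *
to([.6385,-.116,.05],-2.38)
E
```

```text
time: 5.95
tool_pos: [0.6479, 0.1353, 0.0853]
orientation: [2.258, 2.177, 0.006]
ft_force: [14.3, -6.8, -1.5]
grip_width: 0.0148
grasp_force: 40.3
time: 6.55
tool_pos: [0.6477, 0.1352, 0.1689]
orientation: [2.259, 2.178, 0.01]
ft_force: [0.2, 0.4, 0.1]
grip_width: 0.0851
grasp_force: 0.0
shift [-0.2516 -0.0008  0.1184] th -2.1 turnz share 0.0016 tilt [ 0.007   0.0018 -1.    ]
pos [0.6477 0.1352 0.1689] F [0.2 0.4 0.1] w 0.0851 gf 0.0 q7 -0.07 t 6.55
```

```bash
sed -i 's|^    print("shift"|    D=Ro.from_matrix(np.array([[-np.sin(np.radians(th)),np.cos(np.radians(th)),0],[np.cos(np.radians(th)),np.sin(np.radians(th)),0],[0,0,-1]]).T) if th is not None else R\n    print("rot share",((R.inv()*D).as_rotvec()/np.pi).round(4))\n    print("shift"|' h.py
python3 -m inch '[[[-0.042,0,0,0,0,0,1],[-0.042,0,0,0,0,0,1],[-0.042,0,0,0,0,0,1],[-0.042,0,0,0,0,0,1],[-0.042,0,0,0,0,0,1],[-0.0416,0,0,0,0,0,1],[0,0,0,0,0,0,1]]]' >/dev/null
python3 - <<'E'
from h import *
c=vision.capture("top");W=cloud(c)
cv2.imwrite("pics/f.png",cv2.resize(c["pixels"][120:260,260:460],(800,560)))
print("failed",tops(c,W,(.638,-.116),.046,.028,.003),"jaw",tops(c,W,(.647,.13),.054,.05,.004))
to([.6385,-.116,.05],-2.38)
E
```

```text
failed None jaw [6.482e-01 1.270e-01 3.790e-02 6.467e-01 1.245e-01 4.420e+02 5.390e-02]
rot share [-0.      0.0004  0.0001]
shift [0.0039 0.0028 0.1135] th -2.36 turnz share 0.0001 tilt [-2.0e-04 -1.3e-03 -1.0e+00]
pos [ 0.6355 -0.1197  0.1635] F [ 0.6  0.8 -0. ] w 0.0857 gf 0.0 q7 0.33 t 7.3
```

```bash
python3 -m inch '[[[0.004,0.003,0.04,0,0,0,1],[0,0,0.04,0,0,0,1],[0,0,0.0335,0,0,0,1],[0,0,0,0,0,0,1],[0,0,0,0,0,0,-1],[0,0,0,0,0,0,-1],[0,0,0,0,0,0,-1],[0,0,0,0,0,0,-1]]]' 40
python3 - <<'E'
from h import *
to([.6385,-.116,.05],-2.38)
E
```

```text
time: 8.1
tool_pos: [0.6406, -0.1117, 0.0522]
orientation: [2.259, 2.181, 0.003]
ft_force: [-4.3, 1.1, 11.2]
grip_width: 0.0485
grasp_force: 39.5
rot share [ 0.0009 -0.      0.002 ]
shift [-0.0044 -0.002   0.0022] th -2.02 turnz share 0.002 tilt [ 0.0028  0.     -1.    ]
pos [ 0.6406 -0.1117  0.0522] F [-4.3  1.1 11.2] w 0.0485 gf 39.5 q7 0.38 t 8.1
```

```bash
python3 -m inch '[[[0,0,-0.02,0,0,0,-1],[0,0,-0.04,0,0,0,-1],[0,0,-0.04,0,0,0,-1],[0,0,-0.03,0,0,0,-1],[0,0,0,0,0,0,-1]]]' 40
python3 - <<'E'
from h import *
to([.500,.408,.18],-2.38)
E
```

```text
time: 8.6
tool_pos: [0.6417, -0.1122, 0.1858]
orientation: [2.256, 2.177, 0.009]
ft_force: [0.9, -0.4, -1.9]
grip_width: 0.0483
grasp_force: 42.5
rot share [0.0026 0.0001 0.0019]
shift [ 0.5148 -0.1601  0.0044] th -2.04 turnz share 0.0019 tilt [ 8.1e-03 -5.0e-04 -1.0e+00]
pos [ 0.6417 -0.1122  0.1858] F [ 0.9 -0.4 -1.9] w 0.0483 gf 42.5 q7 0.32 t 8.6
```

12 rows of (0.0429, -0.0133).

```bash
python3 -m inch '[[[0.043,-0.0133,0,0.0026,0,0.002,-1],[0.043,-0.0133,0,0,0,0,-1],[0.043,-0.0133,0,0,0,0,-1],[0.043,-0.0133,0,0,0,0,-1],[0.043,-0.0133,0,0,0,0,-1],[0.043,-0.0133,0,0,0,0,-1],[0.043,-0.0133,0,0,0,0,-1],[0.043,-0.0133,0,0,0,0,-1]]]' 40 >/dev/null
python3 -m inch '[[[0.043,-0.0133,0,0,0,0,-1],[0.043,-0.0133,0,0,0,0,-1],[0.043,-0.0133,0,0,0,0,-1],[0.043,-0.0133,0,0,0,0,-1],[0,0,0,0,0,0,-1],[0,0,0,0,0,0,-1]]]'
python3 - <<'E'
from h import *
to([.500,.408,.054],-2.38)
E
```

```text
time: 10.0
tool_pos: [0.5008, 0.4114, 0.1811]
orientation: [-2.261, -2.173, 0.009]
ft_force: [0.2, -1.1, -1.6]
grip_width: 0.0485
grasp_force: 42.4
rot share [-0.0025 -0.      0.0006]
shift [-0.0034  0.0004  0.1271] th -2.28 turnz share 0.0006 tilt [-8.e-03  4.e-04 -1.e+00]
pos [0.5008 0.4114 0.1811] F [ 0.2 -1.1 -1.6] w 0.0485 gf 42.4 q7 -0.58 t 10.0
```

```bash
python3 -m inch '[[[-0.003,0,0.04,-0.0025,0,0,-1],[0,0,0.04,0,0,0,-1],[0,0,0.04,0,0,0,-1],[0,0,0.007,0,0,0,-1],[0,0,0,0,0,0,1],[0,0,0,0,0,0,1],[0,0,0,0,0,0,1]]]' 40
python3 -m inch '[[[0,0,-0.04,0,0,0,1],[0,0,-0.04,0,0,0,1],[0,0,-0.045,0,0,0,1],[0,0,0,0,0,0,1]]]'
python3 - <<'E'
from h import *
to([.5127,-.403,.18],-2.38)
E
```

```text
time: 10.7
tool_pos: [0.5021, 0.408, 0.0563]
orientation: [-2.268, -2.174, -0.005]
ft_force: [0.3, -0.4, 0.0]
grip_width: 0.085
grasp_force: 0.0
time: 11.1
tool_pos: [0.5035, 0.409, 0.1868]
orientation: [-2.267, -2.174, -0.016]
ft_force: [0.7, 0.5, 0.5]
grip_width: 0.0856
grasp_force: 0.0
rot share [ 0.0022 -0.0024 -0.0002]
shift [-8.11e-01  4.32e-02  8.00e-04] th -2.41 turnz share -0.0002 tilt [ 0.0074  0.0074 -0.9999]
pos [0.5035 0.409  0.1868] F [0.7 0.5 0.5] w 0.0856 gf 0.0 q7 -0.58 t 11.1
```

```bash
python3 -m inch '[[[-0.0475,0.0025,0,0.002,-0.0024,0,1],[-0.0475,0.0025,0,0,0,0,1],[-0.0475,0.0025,0,0,0,0,1],[-0.0475,0.0025,0,0,0,0,1],[-0.0475,0.0025,0,0,0,0,1],[-0.0475,0.0025,0,0,0,0,1],[-0.0475,0.0025,0,0,0,0,1],[-0.0475,0.0025,0,0,0,0,1]]]' >/dev/null
python3 -m inch '[[[-0.0475,0.0025,0,0,0,0,1],[-0.0475,0.0025,0,0,0,0,1],[-0.0475,0.0025,0,0,0,0,1],[-0.0475,0.0025,0,0,0,0,1],[-0.0475,0.0025,0,0,0,0,1],[-0.0475,0.0025,0,0,0,0,1],[-0.0475,0.0025,0,0,0,0,1],[-0.0475,0.0025,0,0,0,0,1]]]' >/dev/null
python3 -m inch '[[[-0.03,0.0025,0,0,0,0,1],[0,0,0,0,0,0.0477,1],[0,0,0,0,0,0.0477,1],[0,0,0,0,0,0.0477,1],[0,0,0,0,0,0.0477,1],[0,0,0,0,0,0.0477,1],[0,0,0,0,0,0.0477,1],[0,0,0,0,0,0.0477,1]]]' >/dev/null
python3 -m inch '[[[0,0,0,0,0,0.0477,1],[0,0,0,0,0,0.0477,1],[0,0,0,0,0,0.0477,1],[0,0,0,0,0,0.0477,1],[0,0,0,0,0,0.0117,1],[0,0,0,0,0,0,1]]]' >/dev/null
python3 - <<'E'
from h import *
to([.5127,-.403,.087],-99.7)
E
```

```text
rot share [0.0027 0.0013 0.0042]
shift [0.0051 0.0181 0.0985] th -98.94 turnz share 0.0042 tilt [-0.0054 -0.0078 -1.    ]
pos [ 0.511  -0.3836  0.1854] F [0.6 0.3 0.1] w 0.0857 gf 0.0 q7 -0.63 t 14.1
```

```bash
python3 -m inch '[[[0.005,0.018,0,0.0027,0.0013,0.0042,1],[0,0,0.04,0,0,0,1],[0,0,0.04,0,0,0,1],[0,0,0.018,0,0,0,1],[0,0,0,0,0,0,1]]]' >/dev/null
python3 - <<'E'
from h import *
to([.5127,-.403,.087],-99.7)
E
```

```text
rot share [-0.0004  0.0012  0.0003]
shift [ 0.001   0.0013 -0.0018] th -99.65 turnz share 0.0003 tilt [-0.0035  0.002  -1.    ]
pos [ 0.512  -0.4015  0.0852] F [-0.4  0.5  0.3] w 0.0853 gf 0.0 q7 -0.56 t 14.6
```

```bash
python3 -m inch '[[[0.001,0.0013,0,0,0,0,-1],[0,0,0,0,0,0,-1],[0,0,0,0,0,0,-1],[0,0,0,0,0,0,-1],[0,0,0,0,0,0,-1],[0,0,0,0,0,0,-1],[0,0,0,0,0,0,-1]]]' 25
python3 -m inch '[[[0,0,0,0,0,-0.045,-1],[0,0,0,0,0,-0.045,-1],[0,0,0,0,0,-0.045,-1],[0,0,0,0,0,-0.045,-1],[0,0,0,0,0,-0.045,-1],[0,0,0,0,0,-0.045,-1],[0,0,0,0,0,-0.045,-1],[0,0,0,0,0,-0.045,-1]]]' 
python3 -m inch '[[[0,0,0,0,0,-0.045,-1],[0,0,0,0,0,-0.045,-1],[0,0,0,0,0,-0.045,-1],[0,0,0,0,0,-0.045,-1],[0,0,0,0,0,-0.045,-1],[0,0,0,0,0,-0.045,-1],[0,0,0,0,0,-0.045,-1]]]' 
python3 - <<'E'
from h import *
to([.5127,-.403,.087],-99.7+140);print(bot.sense()["torque"])
E
```

```text
time: 15.3
tool_pos: [0.5135, -0.4034, 0.087]
orientation: [-3.13, 0.265, 0.002]
ft_force: [-1.6, 3.7, 6.8]
grip_width: 0.0115
grasp_force: 29.1
time: 16.1
tool_pos: [0.5133, -0.4026, 0.087]
orientation: [-2.778, -1.461, 0.001]
ft_force: [-4.2, 9.5, 9.6]
grip_width: 0.0116
grasp_force: 29.7
time: 16.8
tool_pos: [0.5126, -0.4025, 0.087]
orientation: [-1.751, -2.603, -0.001]
ft_force: [-9.0, 11.6, 14.5]
grip_width: 0.0116
grasp_force: 30.2
rot share [-0.0004 -0.0012 -0.1009]
shift [-0.0005 -0.0001 -0.    ] th 22.14 turnz share -0.1009 tilt [-0.003   0.0026 -1.    ]
pos [ 0.5126 -0.4025  0.087 ] F [-9.  11.6 14.5] w 0.0116 gf 30.2 q7 1.24 t 16.8
[ 2.40101546  2.04351965 -0.05962439]
```

```bash
for k in 1; do python3 -m inch '[[[0,0,0,0,0,-0.03,-1],[0,0,0,0,0,-0.03,-1],[0,0,0,0,0,-0.02,-1],[0,0,0,0,0,0,-1]]]' >/dev/null; python3 -c "
from h import *
to([.5127,-.403,.087],0);print(bot.sense()['torque'])"; done
python3 -m inch '[[[0,0,0,0,0,-0.01,-1],[0,0,0,0,0,-0.01,-1],[0,0,0,0,0,0,-1]]]' >/dev/null;  python3 -c "
from h import *
to([.5127,-.403,.087],0);print(bot.sense()['torque'])"
python3 -m inch '[[[0,0,0,0,0,-0.01,-1],[0,0,0,0,0,-0.01,-1],[0,0,0,0,0,0,-1]]]' >/dev/null;  python3 -c "
from h import *
to([.5127,-.403,.087],0);print(bot.sense()['torque'])"
```

```text
rot share [-0.0007 -0.0012  0.2019]
shift [-0.0005 -0.     -0.    ] th 36.34 turnz share 0.2019 tilt [-0.0031  0.0028 -1.    ]
pos [ 0.5124 -0.4026  0.087 ] F [-9.5 10.8 15.5] w 0.0116 gf 30.4 q7 1.45 t 17.2
[ 2.51992927  1.97967475 -0.00407554]
rot share [-0.0007 -0.0012  0.2215]
shift [-0.0005  0.     -0.    ] th 39.87 turnz share 0.2215 tilt [-0.0033  0.0026 -1.    ]
pos [ 0.5124 -0.4027  0.087 ] F [-10.6  11.   16.6] w 0.0115 gf 30.4 q7 1.5 t 17.5
[2.41294075 2.10702669 0.07406869]
rot share [-0.0007 -0.0012  0.2415]
shift [-0.0005  0.     -0.    ] th 43.47 turnz share 0.2415 tilt [-0.0033  0.0025 -1.    ]
pos [ 0.5124 -0.4027  0.087 ] F [-10.1  10.6  16. ] w 0.0113 gf 30.4 q7 1.56 t 17.8
[2.3704055  2.20939435 0.05550638]
```

```bash
python3 -m inch '[[[0,0,0,0,0,-0.01,-1],[0,0,0,0,0,-0.01,-1],[0,0,0,0,0,0,-1]]]' >/dev/null;  python3 -c "
from h import *
to([.5127,-.403,.087],0);print(bot.sense()['torque'])"
python3 -m inch '[[[0,0,0,0,0,-0.01,-1],[0,0,0,0,0,-0.01,-1],[0,0,0,0,0,0,-1]]]' >/dev/null;  python3 -c "
from h import *
to([.5127,-.403,.087],0);print(bot.sense()['torque'])"
```

```text
rot share [-0.0007 -0.0012  0.2615]
shift [-0.0005  0.0001 -0.    ] th 47.06 turnz share 0.2615 tilt [-0.0034  0.0025 -1.    ]
pos [ 0.5123 -0.4027  0.087 ] F [-10.7  10.1  16.7] w 0.0116 gf 30.4 q7 1.61 t 18.1
[2.33371999 2.24851226 0.01902684]
rot share [-0.0006 -0.0012  0.2811]
shift [-0.0005  0.0001 -0.    ] th 50.6 turnz share 0.2811 tilt [-0.0033  0.0026 -1.    ]
pos [ 0.5123 -0.4028  0.087 ] F [-10.   10.5  16.4] w 0.0117 gf 39.8 q7 1.66 t 18.4
[ 2.3975958   2.15527523 -0.86680554]
```

```bash
python3 -m inch '[[[0,0,0,0,0,-0.006,-1],[0,0,0,0,0,0,-1],[0,0,0,0,0,0,1],[0,0,0,0,0,0,1],[0,0,0,0,0,0,1],[0,0,-0.04,0,0,0,1],[0,0,-0.045,0,0,0,1],[0,0,-0.02,0,0,0,1]]]' >/dev/null
python3 -m inch '[[[0,0,0,0,0,0.0477,1],[0,0,0,0,0,0.0477,1],[0,0,0,0,0,0.0477,1],[0,0,0,0,0,0.0477,1],[0,0,0,0,0,0.0477,1],[0,0,0,0,0,0.0477,1],[0,0,0,0,0,0,1]]]' >/dev/null
python3 - <<'E'
from h import *
to([.43,-.29,.18],-2.38)
E
```

```text
rot share [-0.0006  0.      0.0133]
shift [ 0.1135 -0.0835  0.0115] th 0.02 turnz share 0.0133 tilt [-0.0019  0.     -1.    ]
pos [ 0.5136 -0.4035  0.1914] F [ 0.2 -0.5  0. ] w 0.0854 gf 0.0 q7 0.85 t 19.9
```

```bash
python3 -m inch '[[[0.02,-0.04,-0.02,0,0,0.0133,1],[0.02,-0.04,0,0,0,0,1],[0.02,-0.04,0,0,0,0,1],[0,0,0,0,0,0,1]]]' >/dev/null
python3 - <<'E'
from h import *
c=vision.capture("top");W=cloud(c)
for s in[(.436,.202),(.4375,.09),(.4547,-.1116),(.4689,-.2044)]:print("core",tops(c,W,s,.06))
print(tops(c,W,(.5,.408),.042,.06,.006))
x,y,z=W[...,0],W[...,1],W[...,2];kb=(z>.085)&(z<.1)&(abs(x-.51)<.05)&(abs(y+.39)<.06);print("bar",cv2.minAreaRect(W[kb][:,:2].astype(np.float32)))
cv2.imwrite("pics/a.png",cv2.resize(c["pixels"][100:400,110:550],None,fx=1.8,fy=1.8))
to([.4689,-.2044,.045],-2.38)
E
```

```text
core [4.362e-01 2.020e-01 2.510e-02 4.359e-01 2.016e-01 3.520e+02 6.000e-02]
core [4.374e-01 9.000e-02 2.480e-02 4.371e-01 8.980e-02 3.510e+02 6.000e-02]
core [ 4.545e-01 -1.119e-01  2.500e-02  4.542e-01 -1.115e-01  3.540e+02
  5.990e-02]
core [ 4.692e-01 -2.048e-01  2.490e-02  4.691e-01 -2.049e-01  3.430e+02
  6.000e-02]
[4.701e-01 3.682e-01 2.420e-02 4.725e-01 3.718e-01 2.100e+02 4.190e-02]
bar ((0.5129539370536804, -0.40259504318237305), (0.013614551164209843, 0.04232683405280113), 49.19462966918945)
rot share [-0.0002 -0.0004  0.0022]
shift [0.1377 0.0708 0.1673] th -1.99 turnz share 0.0022 tilt [-7.0e-04  1.2e-03 -1.0e+00]
pos [ 0.3934 -0.3398  0.2121] F [2.3 0.7 0.2] w 0.0852 gf 0.0 q7 0.8 t 20.35
```

View pics/a.png

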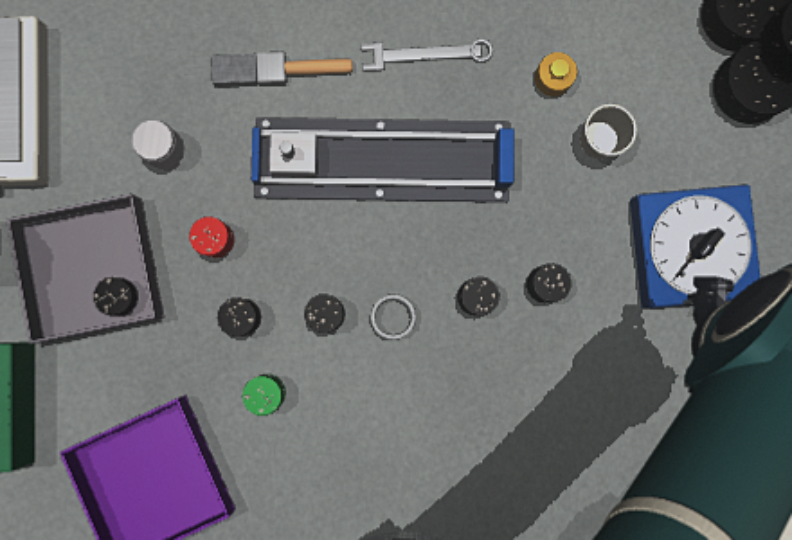

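The failed core lies inside the grey tub at (115,295), the pointer is on the pin at (680,275), and the jaw is back at (292,153). All four cores are where they were. I'll pick the nearest core first.

```bash
python3 -m inch '[[[0.046,0.024,0,0,0,0.002,1],[0.046,0.024,0,0,0,0,1],[0.046,0.023,0,0,0,0,1],[0,0,0.045,0,0,0,1],[0,0,0.045,0,0,0,1],[0,0,0.02,0,0,0,1],[0,0,0,0,0,0,1]]]' >/dev/null
python3 - <<'E'
from h import *
to([.4690,-.2047,.045],-2.38)
E
```

```text
rot share [-0.0018 -0.0003 -0.    ]
shift [0.0052 0.0005 0.0542] th -2.38 turnz share -0.0 tilt [-0.0056  0.001  -1.    ]
pos [ 0.4686 -0.21    0.0992] F [ 0.2 -0.2  0.2] w 0.085 gf 0.0 q7 0.57 t 21.05
```

```bash
python3 -m inch '[[[0.005,0.0005,0.03,-0.0018,0,0,1],[0,0,0.024,0,0,0,1],[0,0,0,0,0,0,-1],[0,0,0,0,0,0,-1],[0,0,0,0,0,0,-1],[0,0,0,0,0,0,-1],[0,0,0,0,0,0,-1]]]' 40
python3 -m inch '[[[0,0,-0.04,0,0,0,-1],[0,0,-0.045,0,0,0,-1],[0,0,-0.045,0,0,0,-1],[0,0,0,0,0,0,-1]]]' 
python3 - <<'E'
from h import *
to(rig(.029,0,.16),-2.38)
E
```

```text
time: 21.75
tool_pos: [0.4709, -0.2059, 0.0495]
orientation: [2.267, 2.168, 0.007]
ft_force: [-2.0, -0.8, 7.0]
grip_width: 0.0491
grasp_force: 40.5
time: 22.15
tool_pos: [0.4718, -0.2066, 0.1843]
orientation: [2.263, 2.163, 0.013]
ft_force: [0.2, -0.7, -2.6]
grip_width: 0.0489
grasp_force: 43.5
rot share [ 0.0043  0.0004 -0.0012]
shift [0.1006 0.1616 0.0263] th -2.59 turnz share -0.0012 tilt [ 0.0136 -0.0019 -0.9999]
pos [ 0.4718 -0.2066  0.1843] F [ 0.2 -0.7 -2.6] w 0.0489 gf 43.5 q7 0.5 t 22.15
```

```bash
python3 -m inch '[[[0.025,0.04,0,0.0043,0,-0.001,-1],[0.025,0.04,0,0,0,0,-1],[0.025,0.04,0,0,0,0,-1],[0.026,0.041,0.02,0,0,0,-1],[0,0,0,0,0,0,-1],[0,0,0,0,0,0,-1]]]' >/dev/null
python3 - <<'E'
from h import *
to(rig(.030,0,.0575),-2.38)
E
```

```text
rot share [-0.0033  0.0001  0.0004]
shift [-0.0003  0.0067  0.0999] th -2.31 turnz share 0.0004 tilt [-1.030e-02  2.000e-04 -9.999e-01]
pos [ 0.6325 -0.1119  0.1574] F [-0.5  0.7 -2.2] w 0.049 gf 43.3 q7 0.3 t 22.75
```

```bash
python3 -m inch '[[[0,0.006,0.03,-0.0033,0,0,-1],[0,0,0.025,0,0,0,-1],[0,0,0,0,0,0,-1],[0,0,0,0,0,0,-1]]]' >/dev/null
python3 - <<'E'
from h import *
to(rig(.030,0,.0575),-2.38)
E
```

```text
rot share [ 0.0005  0.     -0.0005]
shift [0.0012 0.0001 0.0465] th -2.46 turnz share -0.0005 tilt [ 1.5e-03 -2.0e-04 -1.0e+00]
pos [ 0.638  -0.1136  0.104 ] F [-0.3 -0.7 -0.5] w 0.0493 gf 43.5 q7 0.32 t 23.15
```

```bash
python3 -m inch '[[[0.001,0,0.02,0.0005,0,0,-1],[0,0,0.012,0,0,0,-1],[0,0,0.01,0,0,0,-1],[0,0,0.004,0,0,0,-1],[0,0,0,0,0,0,-1]]]'
python3 - <<'E'
from h import *
to(rig(.030,0,.0575),-2.38)
E
```

```text
time: 23.65
tool_pos: [0.6383, -0.112, 0.0575]
orientation: [-2.268, -2.173, -0.0]
ft_force: [-2.3, 2.0, 1.3]
grip_width: 0.0486
grasp_force: 43.8
rot share [-0.0001 -0.0001 -0.0003]
shift [-0.0004 -0.      0.    ] th -2.43 turnz share -0.0003 tilt [-3.e-04  4.e-04 -1.e+00]
pos [ 0.6383 -0.112   0.0575] F [-2.3  2.   1.3] w 0.0486 gf 43.8 q7 0.34 t 23.65
```

```bash
python3 -m inch '[[[0,0,0,0,0,0,1],[0,0,0,0,0,0,1],[0,0,0,0,0,0,1],[0,0,-0.04,0,0,0,1],[0,0,-0.045,0,0,0,1],[0,0,-0.02,0,0,0,1],[0,0,0,0,0,0,1]]]'
python3 - <<'E'
from h import *
to([.4544,-.1117,.045],-2.38)
E
```

```text
time: 24.35
tool_pos: [0.6397, -0.1121, 0.1652]
orientation: [2.265, 2.172, 0.005]
ft_force: [-0.3, 0.1, -0.1]
grip_width: 0.0854
grasp_force: 0.0
rot share [ 0.0015 -0.     -0.0002]
shift [-0.0074 -0.1857  0.1193] th -2.41 turnz share -0.0002 tilt [ 4.7e-03 -1.0e-04 -1.0e+00]
pos [ 0.6397 -0.1121  0.1652] F [-0.3  0.1 -0.1] w 0.0854 gf 0.0 q7 0.3 t 24.35
```

```bash
python3 -m inch '[[[-0.002,-0.046,0,0.0015,0,0,1],[-0.002,-0.046,0,0,0,0,1],[-0.002,-0.046,0,0,0,0,1],[-0.0015,-0.048,0,0,0,0,1],[0,0,0.03,0,0,0,1],[0,0,0.01,0,0,0,1],[0,0,0,0,0,0,1]]]' >/dev/null
python3 - <<'E'
from h import *
c=vision.capture("scene");print([(np.array(r["xy"]).round(),round(r["conf"],2)) for r in pinpoint("scene","core_a")],proj(c,[.4544,-.1117,0]),proj(c,[.4375,.09,0]),proj(c,[.436,.202,0]))
to([.4544,-.1117,.049],-2.38)
E
```

```text
[(array([289., 210.]), 0.96), (array([304., 231.]), 0.9), (array([343., 314.]), 0.81), (array([269., 289.]), 0.8), (array([371., 217.]), 0.78), (array([328., 215.]), 0.72)] [270.59061266 289.76748654] [307.56792533 237.51676555] [327.4091791  214.02796297]
rot share [-0.002   0.0001 -0.0001]
shift [-0.      0.0024  0.0733] th -2.4 turnz share -0.0001 tilt [-6.3e-03 -1.0e-04 -1.0e+00]
pos [ 0.4525 -0.1116  0.1223] F [ 0.5 -0.5 -0.1] w 0.0853 gf 0.0 q7 0.35 t 25.15
```

```bash
python3 -m inch '[[[0,0.002,0.04,-0.002,0,0,1],[0,0,0.034,0,0,0,1],[0,0,0,0,0,0,-1],[0,0,0,0,0,0,-1],[0,0,0,0,0,0,-1],[0,0,0,0,0,0,-1],[0,0,0,0,0,0,-1]]]' 40
python3 -m inch '[[[0,0,-0.04,0,0,0,-1],[0,0,-0.045,0,0,0,-1],[0,0,-0.04,0,0,0,-1],[0,0,0,0,0,0,-1]]]' 
python3 - <<'E'
from h import *
to(rig(.084,0,.16),-2.38)
E
```

```text
time: 25.85
tool_pos: [0.4547, -0.1116, 0.0499]
orientation: [2.266, 2.173, 0.004]
ft_force: [-2.3, 0.5, 13.4]
grip_width: 0.0491
grasp_force: 43.1
time: 26.25
tool_pos: [0.4558, -0.1119, 0.1787]
orientation: [2.263, 2.17, 0.011]
ft_force: [0.3, -0.1, -3.7]
grip_width: 0.049
grasp_force: 44.2
rot share [ 0.003  -0.0003 -0.0002]
shift [0.0611 0.1821 0.0204] th -2.42 turnz share -0.0002 tilt [ 9.3e-03  4.0e-04 -1.0e+00]
pos [ 0.4558 -0.1119  0.1787] F [ 0.3 -0.1 -3.7] w 0.049 gf 44.2 q7 0.29 t 26.25
```

```bash
python3 -m inch '[[[0.015,0.046,0,0.003,0,0,-1],[0.015,0.046,0,0,0,0,-1],[0.015,0.046,0,0,0,0,-1],[0.016,0.044,0.02,0,0,0,-1],[0,0,0.03,0,0,0,-1],[0,0,0.02,0,0,0,-1],[0,0,0,0,0,0,-1],[0,0,0,0,0,0,-1]]]' >/dev/null
python3 - <<'E'
from h import *
to(rig(.084,0,.058),-2.38)
E
```

```text
rot share [-0.0027 -0.     -0.0002]
shift [0.0002 0.0043 0.0453] th -2.42 turnz share -0.0002 tilt [-8.4e-03  5.0e-04 -1.0e+00]
pos [ 0.6366 -0.0585  0.1033] F [-0.4  0.9 -1.7] w 0.0489 gf 44.0 q7 0.25 t 27.05
```

```bash
python3 -m inch '[[[0,0.004,0,-0.0027,0,0,-1],[0,0,0.015,0,0,0,-1],[0,0,0,0,0,0,-1]]]' >/dev/null
python3 - <<'E'
from h import *
to(rig(.084,0,.058),-2.38)
E
```

```text
rot share [-0.0004 -0.0002 -0.0001]
shift [-0.0002  0.0006  0.0283] th -2.4 turnz share -0.0001 tilt [-1.3e-03  6.0e-04 -1.0e+00]
pos [ 0.6399 -0.0583  0.0863] F [ 0.1 -0.1 -3.2] w 0.0492 gf 44.0 q7 0.26 t 27.35
```

```bash
python3 -m inch '[[[0,0.0005,0.012,0,0,0,-1],[0,0,0.01,0,0,0,-1],[0,0,0.006,0,0,0,-1],[0,0,0,0,0,0,-1]]]'
python3 -m inch '[[[0,0,0,0,0,0,1],[0,0,0,0,0,0,1],[0,0,0,0,0,0,1],[0,0,-0.04,0,0,0,1],[0,0,-0.045,0,0,0,1],[0,0,-0.02,0,0,0,1],[0,0,0,0,0,0,1]]]'
python3 - <<'E'
from h import *
to([.4373,.09,.049],-2.38)
E
```

```text
time: 27.75
tool_pos: [0.6405, -0.0586, 0.0586]
orientation: [-2.267, -2.173, 0.001]
ft_force: [0.5, 0.8, -3.3]
grip_width: 0.0489
grasp_force: 44.4
time: 28.45
tool_pos: [0.6426, -0.0588, 0.1683]
orientation: [2.265, 2.172, 0.007]
ft_force: [0.4, -0.5, -0.9]
grip_width: 0.0857
grasp_force: 0.0
rot share [ 0.0018 -0.0002 -0.0001]
shift [ 0.1399 -0.2121  0.1182] th -2.41 turnz share -0.0001 tilt [ 5.6e-03  4.0e-04 -1.0e+00]
pos [ 0.6426 -0.0588  0.1683] F [ 0.4 -0.5 -0.9] w 0.0857 gf 0.0 q7 0.22 t 28.45
```

```bash
python3 -m inch '[[[0.028,-0.042,0,0.0018,0,0,1],[0.028,-0.042,0,0,0,0,1],[0.028,-0.042,0,0,0,0,1],[0.028,-0.042,0,0,0,0,1],[0.028,-0.042,0,0,0,0,1],[0,0,0.03,0,0,0,1],[0,0,0.01,0,0,0,1],[0,0,0,0,0,0,1]]]' >/dev/null
python3 - <<'E'
from h import *
to([.4373,.09,.049],-2.38)
E
```

```text
rot share [-0.0025  0.0004 -0.0004]
shift [ 0.002  -0.0008  0.0755] th -2.45 turnz share -0.0004 tilt [-0.0079 -0.001  -1.    ]
pos [0.4386 0.088  0.1245] F [ 0.2 -0.2  0.4] w 0.0854 gf 0.0 q7 -0.12 t 29.25
```

```bash
python3 -m inch '[[[0.002,0,0.04,-0.0025,0,0,1],[0,0,0.035,0,0,0,1],[0,0,0,0,0,0,-1],[0,0,0,0,0,0,-1],[0,0,0,0,0,0,-1],[0,0,0,0,0,0,-1],[0,0,0,0,0,0,-1]]]' 40
python3 -m inch '[[[0,0,-0.04,0,0,0,-1],[0,0,-0.045,0,0,0,-1],[0,0,-0.04,0,0,0,-1],[0,0,0,0,0,0,-1]]]' 
python3 - <<'E'
from h import *
to(rig(.138,0,.16),-2.38)
E
```

```text
time: 29.95
tool_pos: [0.4398, 0.0908, 0.0522]
orientation: [2.266, 2.172, 0.006]
ft_force: [-2.2, -3.5, 14.5]
grip_width: 0.0491
grasp_force: 43.2
time: 30.35
tool_pos: [0.4408, 0.0913, 0.1809]
orientation: [2.265, 2.171, 0.016]
ft_force: [-0.8, -0.1, -4.6]
grip_width: 0.049
grasp_force: 44.2
rot share [ 0.0031 -0.0014 -0.0003]
shift [-0.0873  0.2056  0.0225] th -2.43 turnz share -0.0003 tilt [ 0.0099  0.004  -0.9999]
pos [0.4408 0.0913 0.1809] F [-0.8 -0.1 -4.6] w 0.049 gf 44.2 q7 -0.18 t 30.35
```

```bash
python3 -m inch '[[[-0.017,0.041,0,0.003,-0.0014,0,-1],[-0.0175,0.041,0,0,0,0,-1],[-0.0175,0.041,0,0,0,0,-1],[-0.0175,0.041,0,0,0,0,-1],[-0.0175,0.041,0.02,0,0,0,-1],[0,0,0.03,0,0,0,-1],[0,0,0.02,0,0,0,-1],[0,0,0,0,0,0,-1]]]' >/dev/null
python3 - <<'E'
from h import *
to(rig(.138,0,.0602),-2.38)
E
```

```text
rot share [-0.0038  0.0015 -0.0003]
shift [0.0011 0.0057 0.0419] th -2.43 turnz share -0.0003 tilt [-0.012  -0.0042 -0.9999]
pos [ 0.6375 -0.0052  0.1022] F [ 0.3 -0.1 -2.9] w 0.049 gf 44.1 q7 0.18 t 31.15
```

```bash
python3 -m inch '[[[0.001,0.005,0,-0.0038,0.0015,0,-1],[0,0,0.012,0,0,0,-1],[0,0,0,0,0,0,-1]]]' >/dev/null
python3 - <<'E'
from h import *
to(rig(.138,0,.0602),-2.38)
E
```

```text
rot share [ 0.0015 -0.0003 -0.    ]
shift [-0.0007 -0.0014  0.0322] th -2.39 turnz share -0.0 tilt [ 4.6e-03  7.0e-04 -1.0e+00]
pos [ 0.644  -0.0039  0.0924] F [-0.8  0.2 -3.3] w 0.049 gf 44.1 q7 0.19 t 31.45
```

```bash
python3 -m inch '[[[0,-0.0014,0,0.0015,0,0,-1],[0,0,0.012,0,0,0,-1],[0,0,0.01,0,0,0,-1],[0,0,0.009,0,0,0,-1],[0,0,0,0,0,0,-1]]]'
python3 - <<'E'
from h import *
to(rig(.138,0,.0602),-2.38)
E
```

```text
time: 31.95
tool_pos: [0.6425, -0.0043, 0.0603]
orientation: [-2.267, -2.174, 0.001]
ft_force: [-0.0, 0.0, -2.5]
grip_width: 0.0488
grasp_force: 45.1
rot share [-0.0003 -0.0001 -0.0002]
shift [-0.0003  0.0002  0.0001] th -2.41 turnz share -0.0002 tilt [-1.1e-03  4.0e-04 -1.0e+00]
pos [ 0.6425 -0.0043  0.0603] F [-0.   0.  -2.5] w 0.0488 gf 45.1 q7 0.2 t 31.95
```

```bash
python3 -m inch '[[[0,0,0,0,0,0,1],[0,0,0,0,0,0,1],[0,0,0,0,0,0,1],[0,0,-0.04,0,0,0,1],[0,0,-0.045,0,0,0,1],[0,0,-0.02,0,0,0,1],[0,0,0,0,0,0,1]]]' >/dev/null
python3 - <<'E'
from h import *
to([.436,.2018,.049],-2.38)
E
```

```text
rot share [ 0.0017 -0.0005 -0.0002]
shift [ 0.197  -0.2175  0.1205] th -2.41 turnz share -0.0002 tilt [ 0.0055  0.0012 -1.    ]
pos [ 0.6444 -0.0044  0.1704] F [0.6 0.3 0.8] w 0.0855 gf 0.0 q7 0.15 t 32.65
```

```bash
python3 -m inch '[[[0.0325,-0.036,0,0.0017,0,0,1],[0.0325,-0.036,0,0,0,0,1],[0.0325,-0.036,0,0,0,0,1],[0.0325,-0.036,0,0,0,0,1],[0.033,-0.036,0,0,0,0,1],[0.033,-0.036,0,0,0,0,1],[0,0,0.03,0,0,0,1],[0,0,0,0,0,0,1]]]' >/dev/null
python3 - <<'E'
from h import *
to([.436,.2018,.049],-2.38)
E
```

```text
rot share [-0.0027  0.0005  0.0008]
shift [0.001  0.0037 0.0866] th -2.24 turnz share 0.0008 tilt [-0.0085 -0.0011 -1.    ]
pos [0.433  0.2011 0.1356] F [ 0.  -0.5  0.4] w 0.0856 gf 0.0 q7 -0.34 t 33.45
```

```bash
python3 -m inch '[[[0.001,0.0025,0.04,-0.0027,0,0,1],[0,0,0.045,0,0,0,1],[0,0,0,0,0,0,1],[0,0,0,0,0,0,-1],[0,0,0,0,0,0,-1],[0,0,0,0,0,0,-1],[0,0,0,0,0,0,-1],[0,0,0,0,0,0,-1]]]' 40
python3 -m inch '[[[0,0,-0.04,0,0,0,-1],[0,0,-0.045,0,0,0,-1],[0,0,-0.04,0,0,0,-1],[0,0,0,0,0,0,-1]]]' 
python3 - <<'E'
from h import *
to(rig(.192,0,.16),-2.38)
E
```

```text
time: 34.25
tool_pos: [0.4385, 0.202, 0.055]
orientation: [2.266, 2.173, 0.009]
ft_force: [-3.1, -2.6, 14.5]
grip_width: 0.0489
grasp_force: 38.7
time: 34.65
tool_pos: [0.4394, 0.2025, 0.1839]
orientation: [2.266, 2.172, 0.019]
ft_force: [0.8, 0.2, -3.7]
grip_width: 0.0491
grasp_force: 44.6
rot share [ 0.0032 -0.0022 -0.0003]
shift [-0.1444  0.2116  0.025 ] th -2.44 turnz share -0.0003 tilt [ 0.0104  0.0063 -0.9999]
pos [0.4394 0.2025 0.1839] F [ 0.8  0.2 -3.7] w 0.0491 gf 44.6 q7 -0.38 t 34.65
```

```bash
python3 -m inch '[[[-0.024,0.035,0,0.003,-0.002,0,-1],[-0.024,0.035,0,0,0,0,-1],[-0.024,0.035,0,0,0,0,-1],[-0.024,0.035,0,0,0,0,-1],[-0.024,0.036,0,0,0,0,-1],[-0.024,0.036,0.02,0,0,0,-1],[0,0,0.03,0,0,0,-1],[0,0,0,0,0,0,-1]]]' >/dev/null
python3 - <<'E'
from h import *
to(rig(.192,0,.063),-2.38)
E
```

```text
rot share [-0.0036  0.0022 -0.0007]
shift [0.0026 0.0046 0.0615] th -2.5 turnz share -0.0007 tilt [-0.0114 -0.0065 -0.9999]
pos [0.641  0.0474 0.1246] F [-0.3  1.7 -3.6] w 0.0487 gf 44.1 q7 0.1 t 35.45
```

```bash
python3 -m inch '[[[0.002,0.003,0,-0.0036,0.002,-0.0007,-1],[0,0,0.03,0,0,0,-1],[0,0,0,0,0,0,-1]]]' >/dev/null
python3 - <<'E'
from h import *
to(rig(.192,0,.063),-2.38)
E
```

```text
rot share [ 0.0011 -0.0004  0.001 ]
shift [-0.0022  0.0002  0.0338] th -2.2 turnz share 0.001 tilt [ 0.0034  0.001  -1.    ]
pos [0.6447 0.0516 0.0968] F [-0.9  0.1 -2.6] w 0.0483 gf 44.1 q7 0.12 t 35.75
```

```bash
python3 -m inch '[[[-0.001,0,0.01,0.001,0,0.001,-1],[0,0,0.012,0,0,0,-1],[0,0,0.011,0,0,0,-1],[0,0,0,0,0,0,-1]]]'
python3 - <<'E'
from h import *
to(rig(.192,0,.063),-2.38)
E
```

```text
time: 36.15
tool_pos: [0.6455, 0.0495, 0.0633]
orientation: [2.268, 2.173, 0.001]
ft_force: [0.0, -0.7, -2.6]
grip_width: 0.0488
grasp_force: 45.3
rot share [ 0.0002 -0.0001 -0.0004]
shift [-0.     -0.0005  0.0003] th -2.46 turnz share -0.0004 tilt [ 7.e-04  3.e-04 -1.e+00]
pos [0.6455 0.0495 0.0633] F [ 0.  -0.7 -2.6] w 0.0488 gf 45.3 q7 0.13 t 36.15
```

```bash
python3 -m inch '[[[0,0,0,0,0,0,1],[0,0,0,0,0,0,1],[0,0,0,0,0,0,1],[0,0,-0.04,0,0,0,1],[0,0,-0.045,0,0,0,1],[0,0,-0.02,0,0,0,1],[0.02,-0.045,0,0,0,0,1],[0.02,-0.045,0,0,0,0,1]]]' >/dev/null
python3 -m inch '[[[0.02,-0.045,0,0,0,0,1],[0.02,-0.045,0,0,0,0,1],[0,0,0,0,0,0,1]]]' >/dev/null
python3 - <<'E'
from h import *
c=vision.capture("top");W=cloud(c)
for d in(.03,.084,.138,.192):
    p=tops(c,W,rig(d),.068,.04,.006)
    if p is not None: 
        q=p[:2]-rig(0)[:2];print(p,"d",round(q@[np.sin(-RY),np.cos(RY)],4),"x",round(q@[np.cos(RY),np.sin(RY)],4))
print("post",tops(c,W,rig(.273),.096,.03,.006))
s=vision.capture("scene")
cv2.imwrite("pics/b.png",np.hstack([cv2.resize(c["pixels"][100:300,130:430],(450,300)),cv2.resize(s["pixels"][200:360,280:440],(300,300))]))
to(rig(.28,0,.083),-2.38)
E
```

```text
[ 6.343e-01 -1.105e-01  3.920e-02  6.382e-01 -1.079e-01  3.970e+02
  6.800e-02] d 0.0318 x -0.004
[ 6.401e-01 -5.830e-02  4.000e-02  6.404e-01 -5.880e-02  4.440e+02
  6.800e-02] d 0.0842 x -0.0004
[ 6.422e-01 -4.500e-03  4.000e-02  6.424e-01 -4.400e-03  4.400e+02
  6.800e-02] d 0.138 x -0.0005
[6.439e-01 4.140e-02 3.210e-02 6.450e-01 4.550e-02 3.880e+02 6.760e-02] d 0.1839 x -0.0007
post [6.482e-01 1.313e-01 8.100e-03 6.479e-01 1.308e-01 4.000e+01 9.600e-02]
rot share [ 0.0009 -0.0006  0.0001]
shift [0.0067 0.1792 0.0874] th -2.36 turnz share 0.0001 tilt [ 0.0029  0.0018 -1.    ]
pos [0.469  0.1379 0.1699] F [-0.1 -0.1  0.9] w 0.0853 gf 0.0 q7 -0.19 t 37.35
```

View pics/b.png

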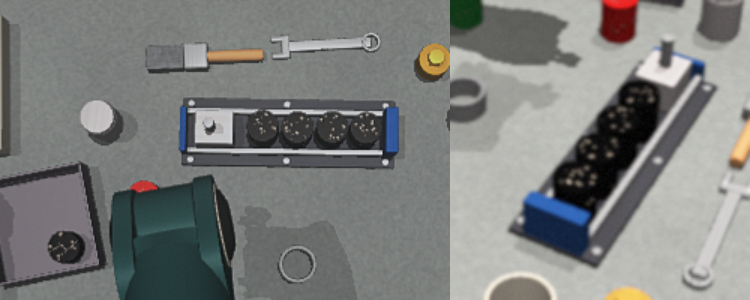

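All four cores stand upright in the channel at (265–362,128), tops at 68 mm, and the failed core is in the tub at (65,247). Now I grip the jaw post.

```bash
python3 -m inch '[[[0,0.045,0,0.0009,0,0,1],[0,0.045,0,0,0,0,1],[0,0.045,0,0,0,0,1],[0,0.0445,0,0,0,0,1],[0,0,0,0,0,0,1],[0,0,0.03,0,0,0,1],[0,0,0,0,0,0,1]]]' >/dev/null
python3 - <<'E'
from h import *
to(rig(.2735,0,.084),-2.38)
E
```

```text
rot share [-0.0017  0.0004 -0.0009]
shift [0.0029 0.0009 0.0519] th -2.54 turnz share -0.0009 tilt [-0.0053 -0.0011 -1.    ]
pos [0.6476 0.128  0.1359] F [-0.5 -0.  -2. ] w 0.0852 gf 0.0 q7 -0.02 t 38.05
```

```bash
python3 -m inch '[[[0.003,0,0.03,-0.0017,0,-0.0009,1],[0,0,0.022,0,0,0,1],[0,0,0,0,0,0,-1],[0,0,0,0,0,0,-1],[0,0,0,0,0,0,-1],[0,0,0,0,0,0,-1],[0,0,0,0,0,0,-1],[0,0,0,0,0,0,-1]]]' 30 >/dev/null
python3 -m inch '[[[0,0,0,0,0,0,-1],[-0.004,0,0,0,0,0,-1],[-0.004,0,0,0,0,0,-1],[-0.004,0,0,0,0,0,-1],[-0.004,0,0,0,0,0,-1],[-0.004,0,0,0,0,0,-1],[0,0,0,0,0,0,-1]]]'
python3 - <<'E'
from h import *
to(rig(.235,0,.084),-2.38)
E
```

```text
time: 39.55
tool_pos: [0.6474, 0.1127, 0.0883]
orientation: [2.265, 2.176, 0.005]
ft_force: [-13.2, 0.3, 17.5]
grip_width: 0.0148
grasp_force: 29.3
rot share [ 0.001  -0.0006  0.0005]
shift [-0.0203  0.0002  0.0042] th -2.29 turnz share 0.0005 tilt [ 0.0031  0.0017 -1.    ]
pos [0.6474 0.1127 0.0883] F [-13.2   0.3  17.5] w 0.0148 gf 29.3 q7 0.03 t 39.55
```

```bash
python3 -m inch '[[[-0.002,0,0,0,0,0,-1],[-0.002,0,0,0,0,0,-1],[-0.002,0,0,0,0,0,-1],[-0.002,0,0,0,0,0,-1],[-0.002,0,0,0,0,0,-1]]]'
python3 -m inch '[[[-0.002,0,0,0,0,0,-1],[-0.002,0,0,0,0,0,-1],[0,0,0,0,0,0,-1]]]'
python3 - <<'E'
from h import *
to(rig(.235,0,.084),-2.38)
E
```

```text
time: 40.05
tool_pos: [0.647, 0.1043, 0.0883]
orientation: [2.264, 2.178, 0.007]
ft_force: [-12.0, 8.3, 15.6]
grip_width: 0.0149
grasp_force: 29.3
time: 40.35
tool_pos: [0.6468, 0.1003, 0.0882]
orientation: [-2.264, -2.178, -0.007]
ft_force: [-11.4, 7.9, 16.7]
grip_width: 0.0147
grasp_force: 29.3
rot share [ 0.001  -0.001   0.0009]
shift [-0.0079  0.0002  0.0042] th -2.22 turnz share 0.0009 tilt [ 0.0032  0.0032 -1.    ]
pos [0.6468 0.1003 0.0882] F [-11.4   7.9  16.7] w 0.0147 gf 29.3 q7 0.05 t 40.35
```

```bash
python3 -m inch '[[[-0.0015,0,0,0,0,0,-1],[-0.0015,0,0,0,0,0,-1],[-0.001,0,0,0,0,0,-1]]]' | grep -E "pos|force"
python3 -m inch '[[[-0.001,0,0,0,0,0,-1],[-0.001,0,0,0,0,0,-1]]]'| grep -E "pos|force"
python3 -m inch '[[[-0.001,0,0,0,0,0,-1],[0,0,0,0,0,0,-1]]]'| grep -E "pos|force"
```

```text
tool_pos: [0.6467, 0.0971, 0.0883]
ft_force: [-12.3, 11.7, 16.2]
grasp_force: 29.3
tool_pos: [0.6466, 0.0952, 0.0883]
ft_force: [-12.1, 11.5, 16.4]
grasp_force: 29.3
tool_pos: [0.6466, 0.094, 0.0883]
ft_force: [-12.1, 9.9, 16.9]
grasp_force: 29.4
```

```bash
python3 -m inch '[[[-0.0007,0,0,0,0,0,-1],[0,0,0,0,0,0,-1]]]' | grep -E "pos|force"
python3 -m inch '[[[-0.0007,0,0,0,0,0,-1],[0,0,0,0,0,0,-1]]]'| grep -E "pos|ft"
```

```text
tool_pos: [0.6465, 0.0934, 0.0883]
ft_force: [-12.2, 10.6, 15.6]
grasp_force: 29.4
tool_pos: [0.6465, 0.093, 0.0883]
ft_force: [-13.0, 12.1, 16.2]
```

```bash
python3 -m inch '[[[-0.0007,0,0,0,0,0,-1],[0,0,0,0,0,0,-1]]]'| grep -E "pos|ft"
```

```text
tool_pos: [0.6465, 0.0929, 0.0883]
ft_force: [-11.2, 15.6, 15.8]
```

```bash
python3 -m inch '[[[-0.0007,0,0,0,0,0,-1],[0,0,0,0,0,0,-1]]]'| grep -E "pos|ft"
```

```text
tool_pos: [0.6465, 0.0928, 0.0883]
ft_force: [-11.1, 17.8, 15.3]
```

```bash
python3 -m inch '[[[-0.0007,0,0,0,0,0,-1],[0,0,0,0,0,0,-1]]]'| grep -E "pos|ft"
```

```text
tool_pos: [0.6465, 0.0927, 0.0883]
ft_force: [-10.9, 20.7, 15.7]
```

Position stalled while the force climbs to 20 N, so the row is tight. I release and retreat to check.

```bash
python3 -m inch '[[[0,0,0,0,0,0,1],[0,0,0,0,0,0,1],[0,0,0,0,0,0,1],[0,0,-0.04,0,0,0,1],[0,0,-0.045,0,0,0,1],[0.02,-0.045,0,0,0,0,1],[0.02,-0.045,0,0,0,0,1],[0.02,-0.045,0,0,0,0,1]]]' >/dev/null
python3 -m inch '[[[0.02,-0.045,0,0,0,0,1],[0.02,-0.04,0,0,0,0,1],[0,0,0,0,0,0,1],[0,0,0,0,0,0,1]]]' >/dev/null
python3 - <<'E'
from h import *
c=vision.capture("top");W=cloud(c)
print("post",tops(c,W,rig(.235),.096,.03,.006))
for d in(.025,.075,.125,.175):
    p=tops(c,W,rig(d),.068,.026,.003);q=p[3:5]-rig(0)[:2];print("d",round(q@[np.sin(-RY),np.cos(RY)],4),"x",round(q@[np.cos(RY),np.sin(RY)],4),p)
p=tops(c,W,(.47,.368),.042,.06,.006);print("failed",p)
x,y,z=W[...,0],W[...,1],W[...,2];kb=(z>.085)&(z<.1)&(abs(x-.51)<.05)&(abs(y+.39)<.06);print("bar",cv2.minAreaRect(W[kb][:,:2].astype(np.float32)))
s=vision.capture("scene")
cv2.imwrite("pics/e.png",np.hstack([cv2.resize(c["pixels"][100:300,130:430],(450,300)),cv2.resize(s["pixels"][200:360,280:440],(300,300))]))
E
```

```text
post [6.472e-01 9.140e-02 8.000e-03 6.468e-01 9.130e-02 3.800e+01 9.480e-02]
d 0.0242 x -0.0002 [ 6.381e-01 -1.177e-01  2.500e-02  6.378e-01 -1.182e-01  2.640e+02
  6.810e-02]
d 0.0749 x 0.0007 [ 6.405e-01 -6.750e-02  2.590e-02  6.408e-01 -6.760e-02  2.740e+02
  6.790e-02]
d 0.1245 x -0.0006 [ 6.414e-01 -1.820e-02  2.530e-02  6.416e-01 -1.800e-02  2.440e+02
  6.790e-02]
d 0.1738 x 0.001 [6.450e-01 3.160e-02 2.490e-02 6.452e-01 3.120e-02 2.620e+02 6.800e-02]
failed [4.628e-01 3.584e-01 5.700e-02 4.744e-01 3.785e-01 5.400e+01 4.220e-02]
bar ((0.5130627751350403, -0.4024397134780884), (0.012323994189500809, 0.04290539026260376), 48.181026458740234)
```

View pics/e.png

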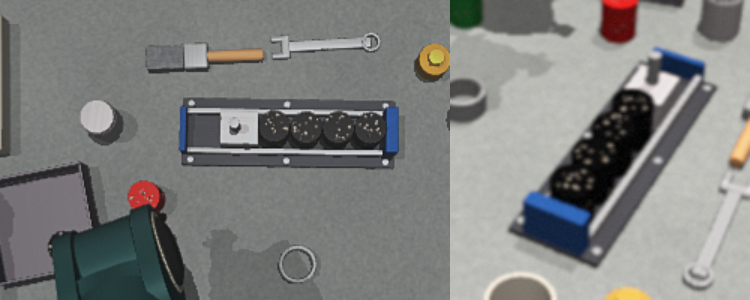

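The row is tight from the stop to the jaw at (240–385,128), all cores upright and the knob at zero. Handing in.

```bash
python3 -c "
from h import *
to([.45,.2,.17],-2.38);print(workorder.close_job())"
```

```text
rot share [ 0.0017 -0.0002  0.0001]
shift [0.0047 0.0181 0.0015] th -2.37 turnz share 0.0001 tilt [ 5.2e-03  4.0e-04 -1.0e+00]
pos [0.4317 0.1961 0.1714] F [ 0.4 -0.7  0. ] w 0.0853 gf 0.0 q7 -0.36 t 43.35
the job is handed in; nothing more can be done
None
```

I handed the job in at about 43 s, but the hand-in returned no verdict: the failed core is in the grey tub (last seen before the final press; the arm hid it afterwards), the pointer is on its zero stop, and all four cores stand upright in a tight row with the jaw pressed up at about 20 N.

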